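Find the soft foot of the leather splitter and wedge it firm

ROBOT

A 7-joint arm with a two-finger parallel gripper is mounted at the origin on the work surface. World frame = base frame: x ahead of the robot, y to its left, z up, the work surface at z = 0. Lengths are in m, angles in degrees, forces in N, time in s.
With the tool pointing down it reaches from about 0.4 to 0.85 m from the base axis. Payload 4.5 kg.
Tool frame: the origin (TCP) lies at the very end of the fingers, on their centre line; the grasp point (between the pads) lies behind it (robot.pinch_z is the z of the grasp point in the tool frame, in m); z points along the fingers, y is the line along which they close (so a half turn about z gives the same grasp; the last joint's range is limited). The gripper opens to 85 mm and grips with 20 to 120 N. Pads are 22 mm wide; open, the fingers measure 114 mm over their backs; the gripper's body (76 mm by 85 mm) begins 54 mm behind the grasp point. The pads swing forward as they close: fully open they stand 13 mm farther back than shut.
Start: joints at [-75.069, 39.483, -11.15, 89.685, 9.013, 51.709, -12.324], TCP at [0.141, 0.609, 0.231] pointing down, gripper open.
Joint ranges: [-172.22, 172.22], [-26.19, 119.32], [-84.43, 86.54], [7.71, 146.69], [-57.33, 237.33], [2.42, 119.75], [-152.13, 152.13]. Speed limits (degrees/s): [147.25, 147.25, 180, 180, 180, 180, 180].

INTERFACE

Orientations are given as [roll, pitch, yaw] about the fixed x, y, z axes, in that order (R = Rz(yaw) Ry(pitch) Rx(roll)).
In Python, from workcell import sensors, snapshot, workorder, robot gives the robot as it stands.
- The arm moves only by the tool servo_tool, never from a script. Its argument "targets" is a list of rows, each a list of 7 numbers: the shift along the tool's x, y, z as a fraction of full scale, then the turn, a rotation vector about the tool's x, y, z as a fraction of full scale, then the closure, from -1 (fully open) to 1 (shut), so that 0 is half open. In form: [[tx, ty, tz, ax, ay, az, gripper], ...]. A call has 1 to 20 rows; each row shifts and turns the commanded pose from where the row before left it, along the tool's axes as they then stand; what a row does not reach is not made up. Full scale, the value 1, is 1 m for a shift and 45 degrees for a turn. A row lasts 1/10 s, in which the tool goes at most 50 mm and 8.59 degrees, less where a joint would pass 70% of its speed; a pose out of reach is approached as far as the arm can. A call with a number of a shift or a turn outside -1 to 1 is refused whole. A call with a gripper value outside its range is refused whole. The fingers move at their own pace and stop on an object; "grip_force" is the grip in N (left out, the last holds). Time passes only in rows, so rows that do not move let the fingers close. It gives the time, the measured TCP pose, the force, the opening and the grip force at its end, in the units of the state.
- sensors.get_state(): the state, without advancing time (a new reading comes with each control period).
- snapshot(name): name is "scene" or "top"; returns a dict with "image" (400x640x3 uint8, red, green, blue), "K" (3x3 intrinsics, pixels), "D" ([k1, k2, p1, p2, k3] as OpenCV has them; the pictures are not rectified), "rvec" (rotation vector, rad) and "tvec" (3), from world to camera coordinates, as OpenCV has them. Camera axes: x right, y down, z forward; pixel columns grow to the right and rows downward; lengths in m; the calibration is good to about 2 mm. A picture is of the moment at which its call begins. There is no depth.
- workorder.close_job(): hands the job in; it is judged then, once.
The state is a dict: "t": time; "q": joint angles; "dq": joint speeds; "tau": joint torques, N m; "eef_pos": TCP position; "ee_rot": TCP orientation; "force": force on the tool from outside, world axes, zero at the start; "ft_torque": the same for the moment, N m; "width": finger opening in m; "gripper_force": force on a finger pad.
Only numpy, scipy, OpenCV 4.12 (cv2) and the standard library are available. Lean on these libraries where they do the work, as an engineer would, in place of code of your own. Each camera call takes 0.05 s, during which the arm holds its last target. There are 200 camera calls.

TASK

One of the leather splitter's four feet is not firm on its wedges: press down on the feet, one after another, until you find the one that gives and rocks the machine. Push that foot's wedge in from its thick end until it is snug under the foot, without jacking the machine up, then press that foot once more to check that it stands firm. Use only touch: do not lift or shift the splitter, and leave the other three wedges and everything else on the mat where they are.

Things in the scene. Friction and masses are not known exactly. Their poses are not given: they have to be found in the camera images.
- splitter: Bench leather splitter, about 5.5 kg: grey cast base 172 mm (x) by 162 mm (y), four flat feet sticking out sideways at its corners, two cheeks with roller, blade and brass-headed screws (within 62 mm of its middle in y, 91 mm above the bench at the highest). Origin: under the middle of the base, 22 mm above the bench, level with the wedges' tops; x away from the robot, z up.
- foot_front_left (a point): Middle of the top of the splitter's front left foot as the robot sees it (rear = far side): flat, 36 mm (x) by 64 mm (y), 13 mm thick; press here. The point moves with the foot. A firm foot, on its wedges, gives well under 1 mm.
- foot_front_right (a point): Middle of the top of the splitter's front right foot as the robot sees it (rear = far side): flat, 36 mm (x) by 64 mm (y), 13 mm thick; press here. The point moves with the foot. The loose foot, one of the four, stands on its soft rubber alone with about 3 mm of air over its wedges.
- foot_rear_left (a point): Middle of the top of the splitter's rear left foot as the robot sees it (rear = far side): flat, 36 mm (x) by 64 mm (y), 13 mm thick; press here. The point moves with the foot. The loose foot gives 1.5 to 3.5 mm under 2 to 6 N, then meets its wedges; it springs back when let go.
- foot_rear_right (a point): Middle of the top of the splitter's rear right foot as the robot sees it (rear = far side): flat, 36 mm (x) by 64 mm (y), 13 mm thick; press here. The point moves with the foot. How far a wedge sticks out does not tell whether its foot is loose.
- pair_a: Lower wedge of pair a: pale wood, 26 mm wide, fixed on the green mat under one of the four feet (which foot differs each time). Origin: on the mat (3 mm above the bench), straight under the middle of that foot. x is the way the upper wedge is pushed to tighten it (away from the robot, along the splitter's x), z up.
- wedge_a: Upper wedge of pair a: pale wood, 70 x 26 mm, flat top under the foot, 13 mm right of its middle. Origin: centre of its upright thick end, 15 mm tall, which faces the robot 6 to 30 mm out from the foot's edge; push here along x. Slides at about 5 N, rising 1 mm per 6 mm; once it bears on the foot the push grows, snug at 9 to 14 N; beyond 16 N it jacks the machine. Stays where left.
- pair_b: Lower wedge of pair b: pale wood, 26 mm wide, fixed on the green mat under one of the four feet (which foot differs each time). Origin: on the mat (3 mm above the bench), straight under the middle of that foot. x is the way the upper wedge is pushed to tighten it (away from the robot, along the splitter's x), z up.
- wedge_b: Upper wedge of pair b: pale wood, 70 x 26 mm, flat top under the foot, 13 mm right of its middle. Origin: centre of its upright thick end, 15 mm tall, which faces the robot 6 to 30 mm out from the foot's edge; push here along x. Slides at about 5 N, rising 1 mm per 6 mm; once it bears on the foot the push grows, snug at 9 to 14 N; beyond 16 N it jacks the machine. Stays where left.
- pair_c: Lower wedge of pair c: pale wood, 26 mm wide, fixed on the green mat under one of the four feet (which foot differs each time). Origin: on the mat (3 mm above the bench), straight under the middle of that foot. x is the way the upper wedge is pushed to tighten it (away from the robot, along the splitter's x), z up.
- wedge_c: Upper wedge of pair c: pale wood, 70 x 26 mm, flat top under the foot, 13 mm right of its middle. Origin: centre of its upright thick end, 15 mm tall, which faces the robot 6 to 30 mm out from the foot's edge; push here along x. Slides at about 5 N, rising 1 mm per 6 mm; once it bears on the foot the push grows, snug at 9 to 14 N; beyond 16 N it jacks the machine. Stays where left.
- pair_d: Lower wedge of pair d: pale wood, 26 mm wide, fixed on the green mat under one of the four feet (which foot differs each time). Origin: on the mat (3 mm above the bench), straight under the middle of that foot. x is the way the upper wedge is pushed to tighten it (away from the robot, along the splitter's x), z up.
- wedge_d: Upper wedge of pair d: pale wood, 70 x 26 mm, flat top under the foot, 13 mm right of its middle. Origin: centre of its upright thick end, 15 mm tall, which faces the robot 6 to 30 mm out from the foot's edge; push here along x. Slides at about 5 N, rising 1 mm per 6 mm; once it bears on the foot the push grows, snug at 9 to 14 N; beyond 16 N it jacks the machine. Stays where left.
- creaser: Bystander: turned wooden-handled edge tool lying on the mat, 155 mm long, 31 mm thick. Origin: centre of its underside.
- awl: Bystander: awl with turned wooden handle lying on the mat, 160 mm long, 33 mm thick. Origin: centre of its underside.
- dye: Bystander: small black bottle, 42 mm across, 105 mm tall, standing. Origin: centre of its underside.
- spool: Bystander: spool of pale thread, 42 mm across, 42 mm tall, standing. Origin: centre of its underside.
- wax_tin: Bystander: flat round aluminium tin, 56 mm across, 22 mm tall. Origin: centre of its underside.
- rule: Bystander: flat metal rule, 200 x 30 x 5 mm. Origin: centre of its underside.
- sanding_block: Bystander: wooden sanding block with cork face, 85 x 36 x 24 mm. Origin: centre of its underside.
There are look-alikes about, which are no part of the job. Leave any orange or yellow look-alike of the pair_b alone. Leave any red or turquoise look-alike of the pair_c alone.

How it is judged (in metres and radians):
On the way, in this order (a step that is already met when the one before it is completed fails the run):
1. the loose foot is pressed down and the machine rocks (that foot sinks by 1 mm or more), no wedge having been moved yet (contact force between the fingers and splitter above 1 N and angle between splitter's own z axis and vertical above 0.01 rad and distance of each of wedge_a, wedge_b, wedge_c, wedge_d from where it was at the start of the episode below 0.003 m), for 0.1 s.
2. the loose wedge is pushed in, so that it bears on the foot, with no finger on the machine (((distance of wedge_a from where it was at the start of the episode above 0.01 m and contact force between wedge_a and splitter above 1 N and distance of each of wedge_b, wedge_c, wedge_d from where it was at the start of the episode below 0.004 m) or (distance of wedge_b from where it was at the start of the episode above 0.01 m and contact force between wedge_b and splitter above 1 N and distance of each of wedge_a, wedge_c, wedge_d from where it was at the start of the episode below 0.004 m) or (distance of wedge_c from where it was at the start of the episode above 0.01 m and contact force between wedge_c and splitter above 1 N and distance of each of wedge_a, wedge_b, wedge_d from where it was at the start of the episode below 0.004 m) or (distance of wedge_d from where it was at the start of the episode above 0.01 m and contact force between wedge_d and splitter above 1 N and distance of each of wedge_a, wedge_b, wedge_c from where it was at the start of the episode below 0.004 m)) and angle between splitter's own z axis and vertical below 0.006 rad and not (contact force between the fingers and splitter above 1 N)), for 0.2 s.
3. that foot is pressed again with 4 N or more and stands firm (((distance of wedge_a from where it was at the start of the episode above 0.01 m and contact force between wedge_a and splitter above 1 N and distance of each of wedge_b, wedge_c, wedge_d from where it was at the start of the episode below 0.004 m) or (distance of wedge_b from where it was at the start of the episode above 0.01 m and contact force between wedge_b and splitter above 1 N and distance of each of wedge_a, wedge_c, wedge_d from where it was at the start of the episode below 0.004 m) or (distance of wedge_c from where it was at the start of the episode above 0.01 m and contact force between wedge_c and splitter above 1 N and distance of each of wedge_a, wedge_b, wedge_d from where it was at the start of the episode below 0.004 m) or (distance of wedge_d from where it was at the start of the episode above 0.01 m and contact force between wedge_d and splitter above 1 N and distance of each of wedge_a, wedge_b, wedge_c from where it was at the start of the episode below 0.004 m)) and contact force between the fingers and splitter above 4 N and ((distance of wedge_a from where it was at the start of the episode above 0.008 m and horizontal distance between the grasp point and pair_a below 0.055 m) or (distance of wedge_b from where it was at the start of the episode above 0.008 m and horizontal distance between the grasp point and pair_b below 0.055 m) or (distance of wedge_c from where it was at the start of the episode above 0.008 m and horizontal distance between the grasp point and pair_c below 0.055 m) or (distance of wedge_d from where it was at the start of the episode above 0.008 m and horizontal distance between the grasp point and pair_d below 0.055 m)) and angle between splitter's own z axis and vertical below 0.006 rad), for 0.1 s.
At the end, for the whole second after the job is handed in: One upper wedge alone has been moved, by over 10 mm, and carries its foot with over 1 N; the other three are within 4 mm of their starts; the splitter is level within 0.006 rad, at rest, within 8 mm of its start; bystanders within 20 mm of theirs (angle between splitter's own z axis and vertical below 0.006 rad and ((distance of wedge_a from where it was at the start of the episode above 0.01 m and contact force between wedge_a and splitter above 1 N and distance of each of wedge_b, wedge_c, wedge_d from where it was at the start of the episode below 0.004 m) or (distance of wedge_b from where it was at the start of the episode above 0.01 m and contact force between wedge_b and splitter above 1 N and distance of each of wedge_a, wedge_c, wedge_d from where it was at the start of the episode below 0.004 m) or (distance of wedge_c from where it was at the start of the episode above 0.01 m and contact force between wedge_c and splitter above 1 N and distance of each of wedge_a, wedge_b, wedge_d from where it was at the start of the episode below 0.004 m) or (distance of wedge_d from where it was at the start of the episode above 0.01 m and contact force between wedge_d and splitter above 1 N and distance of each of wedge_a, wedge_b, wedge_c from where it was at the start of the episode below 0.004 m)) and distance of splitter from where it was at the start of the episode below 0.008 m and linear speed of splitter below 0.01 m/s and distance of each of creaser, awl, dye, spool, wax_tin, rule, sanding_block from where it was at the start of the episode below 0.02 m); the robot touches nothing.
It fails at once if the splitter is lifted, or shifted by more than 12 mm (height (world z) of splitter above 0.028 m or distance of splitter from where it was at the start of the episode above 0.012 m).
It fails at once if a second wedge is shifted by more than 5 mm (distance of each of wedge_b, wedge_a from where it was at the start of the episode above 0.005 m or distance of each of wedge_c, wedge_a from where it was at the start of the episode above 0.005 m or distance of each of wedge_c, wedge_b from where it was at the start of the episode above 0.005 m or distance of each of wedge_d, wedge_a from where it was at the start of the episode above 0.005 m or distance of each of wedge_d, wedge_b from where it was at the start of the episode above 0.005 m or distance of each of wedge_d, wedge_c from where it was at the start of the episode above 0.005 m).
It fails at once if a bystander is shifted by more than 25 mm or lifted (distance of any of creaser, awl, dye, spool, wax_tin, rule, sanding_block from where it was at the start of the episode above 0.025 m).
It also fails if it takes over 72 s, if anything falls off the work surface, if the arm or the gripper's body presses on something with over 40 N, if the wrist force passes 120 N, or if a joint passes its speed limit or range.

## Working session

There is one attempt and no reset: what is moved stays moved. The work goes in short steps, Python scripts to look and compute and a tool call to move; the robot and the scene stay as the last step left them, time stands still between calls to the robot, and variables do not carry over. Pictures are saved under pics/ and viewed, at most 10 in all, crops included, and the job is handed in when it is done.

Besides the shell and the picture viewer there is one more tool, called after "Emit:" as a command line: name --pt "numbers of a row" for each row, then --argument value for the rest. servo_tool: Moves the arm, as the interface text tells. Its arguments: {"type":"object","properties":{"targets":{"type":"array","items":{"type":"array","items":{"type":"number","minimum":-1,"maximum":1}}},"grip_force":{"type":"number"}},"required":["targets"]}

```bash
mkdir -p pics; ls; python3 - <<'E'
from workcell import sensors, snapshot, robot
import cv2
print(sensors.get_state()); print(robot.pinch_z)
for n in("scene","top"):
    s=snapshot(n); cv2.imwrite(f"pics/{n}0.png",s["image"][:,:,::-1]); print(n,s["K"],s["D"],s["rvec"],s["tvec"])
E
```

```text
pics
{'t': 0.0, 'q': array([-75.06984545,  39.53431911, -11.14350785,  89.74644361,
         9.01268309,  51.71113187, -12.32547103]), 'dq': array([ 0.04708033, -0.01378056, -0.11713788, -0.09778574,  0.02572599,
       -0.07682104,  0.01305926]), 'tau': array([-2.33052897e-04, -5.39608991e+01, -1.26676295e+00, -1.58548683e+01,
        9.12905292e-03,  9.32202616e-03,  1.05883626e-05]), 'eef_pos': array([0.14043948, 0.60832425, 0.23046381]), 'ee_rot': array([-1.79890312e+02,  9.07356180e-03,  1.67009343e+02]), 'force': array([-0.41558031,  0.06871043,  0.37820558]), 'ft_torque': array([ 0.01061525,  0.00130457, -0.02329015]), 'gripper_force': 0.0, 'width': 0.08531590003847085}
-0.0187
scene [[454.8285688    0.         311.73045842]
 [  0.         454.8285688  196.06743395]
 [  0.           0.           1.        ]] [0.03103615 0.         0.         0.         0.        ] [ 1.9174365   1.78923808 -0.60873513] [-0.05663949 -0.44891098  1.59057533]
top [[428.81037825   0.         311.72854193]
 [  0.         428.81037825 202.06440453]
 [  0.           0.           1.        ]] [0.03534907 0.         0.         0.         0.        ] [ 2.17859282 -2.16434925  0.10835412] [-0.00786487  0.60764177  1.09573397]
```

View pics/scene0.png

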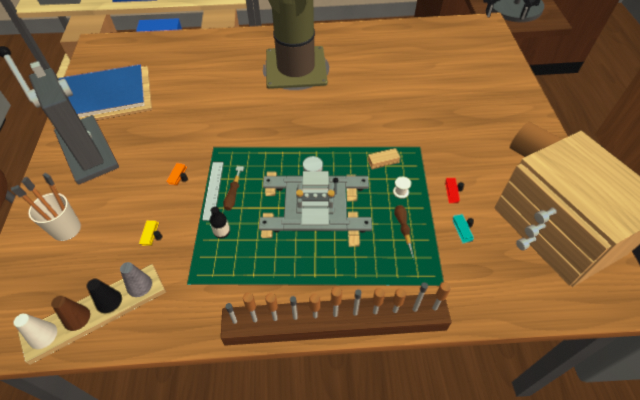

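View pics/top0.png

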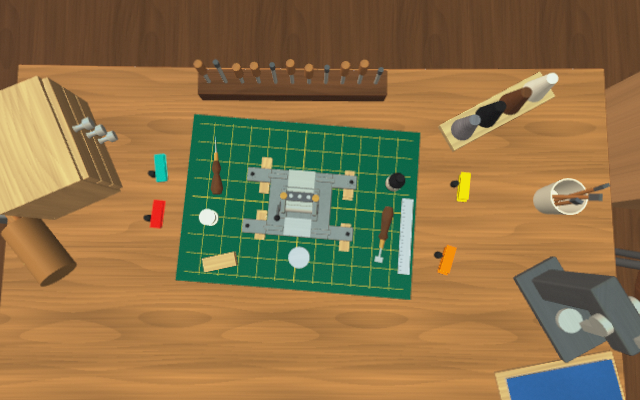

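The scene view (facing the robot) and the top view (robot below the picture) both show the splitter mid-mat near top pixel (298,205). Its feet are at about (262,174), (338,181), (258,226) and (336,234), with wedges sticking out below and above them. Next I'll enlarge this area.

```bash
cat > h.py <<'E'
import numpy as np, cv2
from workcell import sensors, snapshot, robot
def ray(s,uv,z):
    """pixels -> world points on plane z"""
    p=cv2.undistortPoints(np.float64(uv).reshape(-1,1,2),s["K"],s["D"]).reshape(-1,2)
    R=cv2.Rodrigues(np.float64(s["rvec"]))[0]; c=-R.T@np.ravel(s["tvec"])
    d=np.c_[p,np.ones(len(p))]@R
    return c+d*((z-c[2])/d[:,2])[:,None]
def proj(s,P): return cv2.projectPoints(np.float64(P).reshape(-1,3),np.float64(s["rvec"]),np.float64(s["tvec"]),s["K"],s["D"])[0].reshape(-1,2)
E
python3 - <<'E'
import cv2
a=cv2.imread("pics/top0.png")[140:265,225:375]; cv2.imwrite("pics/topc.png",cv2.resize(a,None,fx=4.8,fy=4.8,interpolation=cv2.INTER_CUBIC))
a=cv2.imread("pics/scene0.png")[145:255,245:385]; cv2.imwrite("pics/scenec.png",cv2.resize(a,None,fx=5,fy=5,interpolation=cv2.INTER_CUBIC))
from h import *
s=snapshot("top"); print(ray(s,[[262,174],[338,181],[258,226],[336,234],[298,258],[300,178],[298,232]],.035))
E
```

```text
[[ 0.68042896  0.12729788  0.035     ]
 [ 0.66321608 -0.07249387  0.035     ]
 [ 0.54379959  0.13523666  0.035     ]
 [ 0.52436821 -0.06736385  0.035     ]
 [ 0.46202896  0.0305817   0.035     ]
 [ 0.67050944  0.02735224  0.035     ]
 [ 0.5288937   0.03124073  0.035     ]]
```

View pics/topc.png

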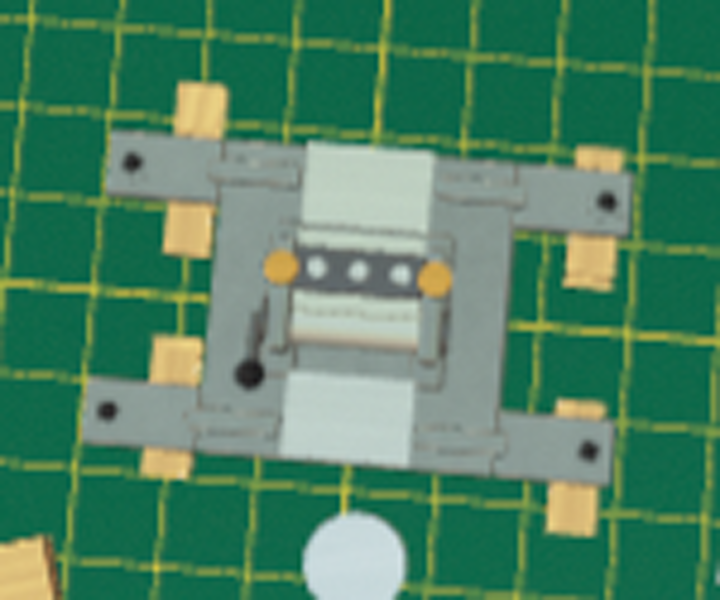

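View pics/scenec.png

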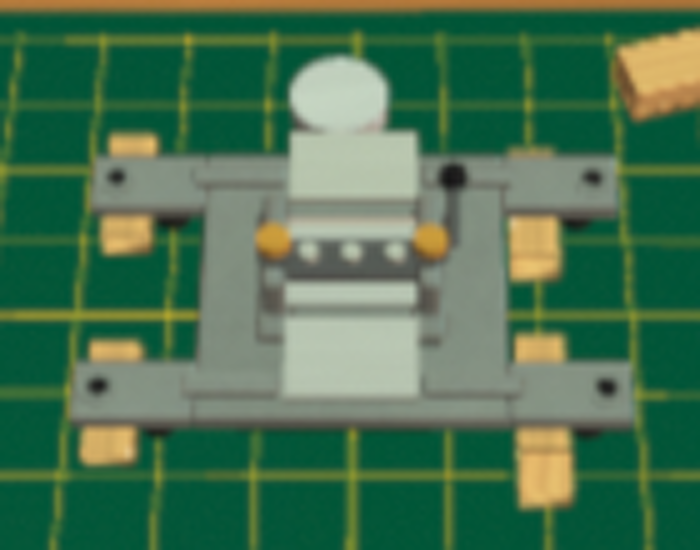

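The crops show the black-dotted feet clearly. In the top crop (scale 4.8, offset 225,140) the outline corners are about (107,131), (631,173), (82,440) and (610,484). I'll fit the splitter pose and the wedge thick ends from these points.

```bash
cat > m.py <<'E'
from h import *
s=snapshot("top"); c=snapshot("scene")
f=lambda p:(np.float64(p)+.5)/4.8+[224.5,139.5]
g=lambda p:(np.float64(p)+.5)/5+[244.5,144.5]
o=ray(s,f([[107,131],[631,173],[82,440],[610,484]]),.035)[:,:2]  # RL RR FL FR outer corners
# black screw heads: triangulate in both views (RL,RR,FL,FR)
t=f([[132,162],[606,201],[107,410],[589,450]]); q=g([[607,387],[97,386],[593,177],[117,177]])
Pm=lambda s:np.c_[cv2.Rodrigues(np.float64(s["rvec"]))[0],np.ravel(s["tvec"])]
u=lambda s,p:cv2.undistortPoints(p.reshape(-1,1,2),s["K"],s["D"]).reshape(-1,2).T
X=cv2.triangulatePoints(Pm(s),Pm(c),u(s,t),u(c,q)); print("screws\n",(X[:3]/X[3]).T.round(4))
m=np.float64([[86,145],[86,-145],[-86,145],[-86,-145]])/1e3
A=cv2.estimateAffinePartial2D(m,o)[0]; sc=np.hypot(*A[:,0]); ps=np.arctan2(A[1,0],A[0,0])
R=np.array([[np.cos(ps),-np.sin(ps)],[np.sin(ps),np.cos(ps)]]); O=o.mean(0)
print("scale",sc,"yaw",np.degrees(ps),"O",O.round(4))
ft=np.float64([[68,113],[68,-113],[-68,113],[-68,-113]])/1e3
print("feet RL RR FL FR\n",(O+ft@R.T).round(4))
# wedge thick ends (near-side lower edge mids), at z .02
w=ray(s,f([[188,256],[588,288],[165,477],[571,534]]),.02)[:,:2]
print("wedge ends splitter frame\n",((w-O)@R).round(4),"\nworld\n",w.round(4))
E
python3 m.py
```

```text
screws
 [[ 0.6816  0.1529  0.0369]
 [ 0.6618 -0.1065  0.0373]
 [ 0.546   0.1635  0.0378]
 [ 0.5262 -0.0962  0.038 ]]Traceback (most recent call last):
  File "m.py", line 12, in <module>
    A=cv2.estimateAffinePartial2D(m,o)[0]; sc=np.hypot(*A[:,0]); ps=np.arctan2(A[1,0],A[0,0])
      ~~~~~~~~~~~~~~~~~~~~~~~~~~~^^^^^
cv2.error: OpenCV(4.12.0) /io/opencv/modules/calib3d/src/ptsetreg.cpp:1108: error: (-215:Assertion failed) count >= 0 && to.checkVector(2) == count in function 'estimateAffinePartial2D'
```

```bash
sed -i 's/(m,o)\[0\]/(m,o.copy(),ransacReprojThreshold=.02)[0]/' m.py; python3 m.py
```

```text
screws
 [[ 0.6816  0.1529  0.0369]
 [ 0.6618 -0.1065  0.0373]
 [ 0.546   0.1635  0.0378]
 [ 0.5262 -0.0962  0.038 ]]
scale 0.9890483063857942 yaw -4.150954090710305 O [0.6037 0.0291]
feet RL RR FL FR
 [[ 0.6797  0.1369]
 [ 0.6633 -0.0885]
 [ 0.544   0.1468]
 [ 0.5277 -0.0786]]
wedge ends splitter frame
 [[ 0.0216  0.0961]
 [ 0.0213 -0.1255]
 [-0.1006  0.0977]
 [-0.114  -0.1258]] 
world
 [[ 0.6321  0.1235]
 [ 0.6158 -0.0976]
 [ 0.5104  0.1339]
 [ 0.4809 -0.088 ]]
```

Emit:
servo_tool --pt "0 0 0 0 0 -0.0975 1" --pt "0 0 0 0 0 -0.0975 1" --pt "-0.0273 -0.0269 0 0 0 0 1" --pt "-0.0273 -0.0269 0 0 0 0 1" --pt "-0.0273 -0.0269 0 0 0 0 1" --pt "-0.0273 -0.0269 0 0 0 0 1" --pt "-0.0273 -0.0269 0 0 0 0 1" --pt "-0.0273 -0.0269 0 0 0 0 1" --pt "-0.0273 -0.0269 0 0 0 0 1" --pt "-0.0273 -0.0269 0 0 0 0 1" --pt "-0.0273 -0.0269 0 0 0 0 1" --pt "-0.0273 -0.0269 0 0 0 0 1" --pt "-0.0273 -0.0269 0 0 0 0 1" --pt "-0.0273 -0.0269 0 0 0 0 1" --pt "-0.0273 -0.0269 0 0 0 0 1" --pt "-0.0273 -0.0269 0 0 0 0 1" --pt "-0.0273 -0.0269 0 0 0 0 1" --pt "-0.0273 -0.0269 0 0 0 0 1" --pt "0 0 0 0 0 0 1" --pt "0 0 0 0 0 0 1" --grip_force 20

```text
t: 2.35
eef_pos: [0.5447, 0.1468, 0.2311]
ee_rot: [180.0, -0.0, 175.6]
force: [-0.3, 1.1, -0.4]
width: -0.0001
gripper_force: 0.0
```

Emit:
servo_tool --pt "0 0 0.04 0 0 0 1" --pt "0 0 0.04 0 0 0 1" --pt "0 0 0.04 0 0 0 1" --pt "0 0 0.04 0 0 0 1" --pt "0 0 0.02 0 0 0 1" --pt "0 0 0.006 0 0 0 1" --pt "0 0 0 0 0 0 1" --pt "0 0 0 0 0 0 1"

```text
t: 3.15
eef_pos: [0.545, 0.1488, 0.0465]
ee_rot: [179.9, 0.1, 175.8]
force: [0.4, 1.2, 0.6]
width: 0.0005
gripper_force: 0.0
```

Emit:
servo_tool --pt "0 0 0.003 0 0 0 1" --pt "0 0 0.003 0 0 0 1" --pt "0 0 0.002 0 0 0 1" --pt "0 0 0 0 0 0 1" --pt "0 0 0 0 0 0 1"

```text
t: 3.65
eef_pos: [0.5445, 0.1476, 0.0373]
ee_rot: [180.0, 0.0, 175.8]
force: [-0.6, 0.3, -0.9]
width: 0.0001
gripper_force: 0.0
```

Emit:
servo_tool --pt "0 0 0.001 0 0 0 1" --pt "0 0 0.001 0 0 0 1" --pt "0 0 0 0 0 0 1" --pt "0 0 0 0 0 0 1"

```text
t: 4.05
eef_pos: [0.5447, 0.1477, 0.0364]
ee_rot: [180.0, 0.0, 175.8]
force: [-0.7, -0.4, 9.7]
width: 0.0006
gripper_force: 5.1
```

Emit:
servo_tool --pt "0 0 0.001 0 0 0 1" --pt "0 0 0 0 0 0 1" --pt "0 0 0 0 0 0 1"

```text
t: 4.35
eef_pos: [0.5447, 0.1477, 0.0361]
ee_rot: [-180.0, 0.1, 175.8]
force: [-3.3, -0.0, 16.5]
width: -0.0
gripper_force: 8.4
```

Emit:
servo_tool --pt "0 0 0.001 0 0 0 1" --pt "0 0 0 0 0 0 1" --pt "0 0 0 0 0 0 1"

```text
t: 4.65
eef_pos: [0.5447, 0.1478, 0.0359]
ee_rot: [-180.0, 0.1, 175.8]
force: [-3.8, -0.9, 23.0]
width: 0.0
gripper_force: 11.7
```

Emit:
servo_tool --pt "0 0 -0.02 0 0 0 1" --pt "0 0 -0.04 0 0 0 1" --pt "0 0 -0.03 0 0 0 1" --pt "0 -0.0375 0 0 0 0 1" --pt "0 -0.0375 0 0 0 0 1" --pt "0 -0.0375 0 0 0 0 1" --pt "0 -0.0375 0 0 0 0 1" --pt "0 -0.0375 0 0 0 0 1" --pt "0 -0.0375 0 0 0 0 1" --pt "0 0 0.03 0 0 0 1" --pt "0 0 0.03 0 0 0 1" --pt "0 0 0.016 0 0 0 1" --pt "0 0 0.006 0 0 0 1" --pt "0 0 0 0 0 0 1" --pt "0 0 0 0 0 0 1"

```text
t: 6.15
eef_pos: [0.5285, -0.0766, 0.0419]
ee_rot: [180.0, 0.1, 175.8]
force: [0.5, 0.2, 1.1]
width: 0.0001
gripper_force: 0.0
```

Emit:
servo_tool --pt "0 0 0.002 0 0 0 1" --pt "0 0 0 0 0 0 1" --pt "0 0 0 0 0 0 1"

```text
t: 6.45
eef_pos: [0.5282, -0.0768, 0.0398]
ee_rot: [180.0, 0.1, 175.8]
force: [0.3, 0.2, 0.7]
width: 0.0003
gripper_force: 0.0
```

Emit:
servo_tool --pt "0 0 0.001 0 0 0 1" --pt "0 0 0 0 0 0 1" --pt "0 0 0 0 0 0 1"

```text
t: 6.75
eef_pos: [0.5279, -0.0767, 0.0383]
ee_rot: [180.0, -0.0, 175.8]
force: [-0.4, -0.3, 0.8]
width: 0.0002
gripper_force: 0.0
```

Emit:
servo_tool --pt "0 0 0.001 0 0 0 1" --pt "0 0 0 0 0 0 1" --pt "0 0 0 0 0 0 1"

```text
t: 7.05
eef_pos: [0.5279, -0.0767, 0.0372]
ee_rot: [180.0, -0.0, 175.8]
force: [-0.0, -0.1, -1.0]
width: -0.0001
gripper_force: 0.0
```

Emit:
servo_tool --pt "0 0 0.001 0 0 0 1" --pt "0 0 0 0 0 0 1" --pt "0 0 0 0 0 0 1"

```text
t: 7.35
eef_pos: [0.5279, -0.0767, 0.0369]
ee_rot: [-180.0, 0.0, 175.8]
force: [-1.0, 1.0, 6.5]
width: 0.0002
gripper_force: 3.4
```

Emit:
servo_tool --pt "0 0 0.001 0 0 0 1" --pt "0 0 0 0 0 0 1" --pt "0 0 0 0 0 0 1"

```text
t: 7.65
eef_pos: [0.5279, -0.0768, 0.0366]
ee_rot: [-180.0, 0.0, 175.8]
force: [-2.7, -0.8, 12.5]
width: 0.0002
gripper_force: 7.2
```

Emit:
servo_tool --pt "0 0 0.001 0 0 0 1" --pt "0 0 0 0 0 0 1" --pt "0 0 0 0 0 0 1"

```text
t: 7.95
eef_pos: [0.5278, -0.0768, 0.0363]
ee_rot: [-180.0, 0.1, 175.8]
force: [-4.4, 0.7, 22.8]
width: 0.0002
gripper_force: 10.9
```

Emit:
servo_tool --pt "0 0 -0.02 0 0 0 1" --pt "0 0 -0.04 0 0 0 1" --pt "0 0 -0.03 0 0 0 1" --pt "-0.034 0 0 0 0 0 1" --pt "-0.034 0 0 0 0 0 1" --pt "-0.034 0 0 0 0 0 1" --pt "-0.034 0 0 0 0 0 1" --pt "0 0 0.03 0 0 0 1" --pt "0 0 0.03 0 0 0 1" --pt "0 0 0.016 0 0 0 1" --pt "0 0 0.007 0 0 0 1" --pt "0 0 0 0 0 0 1" --pt "0 0 0 0 0 0 1"

```text
t: 9.25
eef_pos: [0.6644, -0.0867, 0.0425]
ee_rot: [180.0, 0.1, 175.8]
force: [0.3, -0.2, 0.6]
width: -0.0001
gripper_force: 0.0
```

Emit:
servo_tool --pt "0 0 0.002 0 0 0 1" --pt "0 0 0 0 0 0 1" --pt "0 0 0 0 0 0 1"

```text
t: 9.55
eef_pos: [0.6639, -0.0868, 0.0399]
ee_rot: [180.0, 0.1, 175.8]
force: [-0.9, 0.1, -0.0]
width: 0.0001
gripper_force: 0.0
```

Emit:
servo_tool --pt "0 0 0.002 0 0 0 1" --pt "0 0 0 0 0 0 1" --pt "0 0 0 0 0 0 1"

```text
t: 9.85
eef_pos: [0.6635, -0.0867, 0.0372]
ee_rot: [180.0, -0.0, 175.8]
force: [0.4, 0.5, -0.8]
width: 0.0003
gripper_force: 0.0
```

Emit:
servo_tool --pt "0 0 0.001 0 0 0 1" --pt "0 0 0 0 0 0 1" --pt "0 0 0 0 0 0 1"

```text
t: 10.15
eef_pos: [0.6637, -0.0867, 0.0366]
ee_rot: [180.0, 0.0, 175.8]
force: [-0.6, 0.1, 3.8]
width: -0.0003
gripper_force: 1.8
```

Emit:
servo_tool --pt "0 0 0.001 0 0 0 1" --pt "0 0 0 0 0 0 1" --pt "0 0 0 0 0 0 1"

```text
t: 10.45
eef_pos: [0.6637, -0.0867, 0.0364]
ee_rot: [-180.0, 0.0, 175.8]
force: [-1.6, -0.5, 8.1]
width: -0.0002
gripper_force: 4.5
```

Emit:
servo_tool --pt "0 0 -0.02 0 0 0 1" --pt "0 0 -0.04 0 0 0 1" --pt "0 0 -0.04 0 0 0 1" --pt "0 0.0375 0 0 0 0 1" --pt "0 0.0375 0 0 0 0 1" --pt "0 0.0375 0 0 0 0 1" --pt "0 0.0375 0 0 0 0 1" --pt "0 0.0375 0 0 0 0 1" --pt "0 0.0375 0 0 0 0 1" --pt "0 0 0.04 0 0 0 1" --pt "0 0 0.03 0 0 0 1" --pt "0 0 0.016 0 0 0 1" --pt "0 0 0.007 0 0 0 1" --pt "0 0 0 0 0 0 1" --pt "0 0 0 0 0 0 1"

```text
t: 11.95
eef_pos: [0.6813, 0.1378, 0.0436]
ee_rot: [179.9, 0.1, 175.7]
force: [-0.5, -0.8, 0.3]
width: -0.0003
gripper_force: 0.0
```

Emit:
servo_tool --pt "0 0 0.002 0 0 0 1" --pt "0 0 0.002 0 0 0 1" --pt "0 0 0 0 0 0 1" --pt "0 0 0 0 0 0 1"

```text
t: 12.35
eef_pos: [0.6802, 0.1377, 0.0385]
ee_rot: [180.0, 0.0, 175.8]
force: [1.1, 0.1, 0.3]
width: 0.0
gripper_force: 0.0
```

Emit:
servo_tool --pt "0 0 0.001 0 0 0 1" --pt "0 0 0 0 0 0 1" --pt "0 0 0 0 0 0 1"

```text
t: 12.65
eef_pos: [0.68, 0.1377, 0.0372]
ee_rot: [180.0, -0.0, 175.8]
force: [0.7, -0.7, 0.7]
width: -0.0003
gripper_force: 0.0
```

Emit:
servo_tool --pt "0 0 0.001 0 0 0 1" --pt "0 0 0 0 0 0 1" --pt "0 0 0 0 0 0 1"

```text
t: 12.95
eef_pos: [0.6801, 0.1377, 0.0363]
ee_rot: [180.0, -0.0, 175.8]
force: [-0.4, 0.2, 0.2]
width: 0.0003
gripper_force: 0.1
```

Emit:
servo_tool --pt "0 0 0.001 0 0 0 1" --pt "0 0 0 0 0 0 1" --pt "0 0 0 0 0 0 1"

```text
t: 13.25
eef_pos: [0.6802, 0.1377, 0.0355]
ee_rot: [180.0, 0.0, 175.8]
force: [-1.4, -0.2, 2.0]
width: -0.0003
gripper_force: 0.9
```

Emit:
servo_tool --pt "0 0 0.001 0 0 0 1" --pt "0 0 0 0 0 0 1" --pt "0 0 0 0 0 0 1"

```text
t: 13.55
eef_pos: [0.6803, 0.1377, 0.0345]
ee_rot: [180.0, 0.0, 175.8]
force: [-0.7, -0.3, 4.0]
width: -0.0002
gripper_force: 1.7
```

Loose: the rear left foot gives about 1.7 mm at 4 N. I'll press it onto its wedges.

Emit:
servo_tool --pt "0 0 0.001 0 0 0 1" --pt "0 0 0 0 0 0 1" --pt "0 0 0 0 0 0 1"

```text
t: 13.85
eef_pos: [0.6803, 0.1378, 0.0337]
ee_rot: [180.0, 0.0, 175.8]
force: [0.0, 0.3, 5.2]
width: 0.0002
gripper_force: 2.8
```

Emit:
servo_tool --pt "0 0 0.001 0 0 0 1" --pt "0 0 0 0 0 0 1" --pt "0 0 0 0 0 0 1"

```text
t: 14.15
eef_pos: [0.6804, 0.1378, 0.0334]
ee_rot: [180.0, 0.0, 175.8]
force: [-2.1, -0.7, 8.9]
width: 0.0001
gripper_force: 4.7
```

Emit:
servo_tool --pt "0 0 0.001 0 0 0 1" --pt "0 0 0 0 0 0 1" --pt "0 0 0 0 0 0 1"

```text
t: 14.45
eef_pos: [0.6804, 0.1378, 0.0331]
ee_rot: [180.0, 0.0, 175.8]
force: [-4.4, -1.0, 13.4]
width: 0.0003
gripper_force: 6.8
```

Emit:
servo_tool --pt "0 0 0.001 0 0 0 1" --pt "0 0 0 0 0 0 1" --pt "0 0 0 0 0 0 1"

```text
t: 14.75
eef_pos: [0.6804, 0.1379, 0.0328]
ee_rot: [180.0, 0.1, 175.8]
force: [-4.9, -0.7, 17.4]
width: 0.0002
gripper_force: 8.8
```

```bash
cat >> m.py <<'E'
t=f([[248,375],[281,267],[178,337]]); q=g([[453,176],[431,240],[535,230]])
X=cv2.triangulatePoints(Pm(s),Pm(c),u(s,t),u(c,q)); X=(X[:3]/X[3]).T; print("knob, screw, front wedge rear end\n",np.c_[(X[:,:2]-O)@R,X[:,2]].round(4))
e=sensors.get_state()["eef_pos"]; print("tcp in splitter",((e[:2]-O)@R).round(4))
E
python3 m.py | tail -5
```

```text
knob, screw, front wedge rear end
 [[-0.0441  0.0527  0.0682]
 [ 0.0122  0.0394  0.0868]
 [-0.0254  0.0952  0.0452]]
tcp in splitter [0.0687 0.1139]
```

Emit:
servo_tool --pt "0 0 -0.02 0 0 0 1" --pt "0 0 -0.04 0 0 0 1" --pt "0 0 -0.04 0 0 0 1" --pt "0 0 0 0 0 0 1" --pt "0 0 0 0 0 0 1"

```text
t: 15.35
eef_pos: [0.6805, 0.1377, 0.1309]
ee_rot: [180.0, 0.1, 175.8]
force: [-0.6, -0.2, -0.7]
width: 0.0001
gripper_force: 0.0
```

Emit:
servo_tool --pt "0.034 -0.0065 0 0 0 0 1" --pt "0.034 -0.0065 0 0 0 0 1" --pt "0 0 0 0 0 0 1" --pt "0 0 0.035 0 0 0 1" --pt "0 0 0.03 0 0 0 1" --pt "0 0 0.02 0 0 0 1" --pt "0 0 0 0 0 0 1" --pt "0 0 0 0 0 0 1"

```text
t: 16.15
eef_pos: [0.611, 0.1296, 0.0444]
ee_rot: [-180.0, -0.1, 175.8]
force: [-0.0, 0.7, 1.1]
width: -0.0001
gripper_force: 0.0
```

```bash
python3 m.py | tail -1; python3 - <<'E'
from h import *
a=snapshot("top")["image"][150:250,235:335,::-1]; b=snapshot("scene")["image"][150:250,290:390,::-1]
cv2.imwrite("pics/near.png",cv2.resize(np.hstack([a,b]),None,fx=4,fy=4,interpolation=cv2.INTER_CUBIC))
E
```

```text
tcp in splitter [0.0011 0.1012]
```

View pics/near.png

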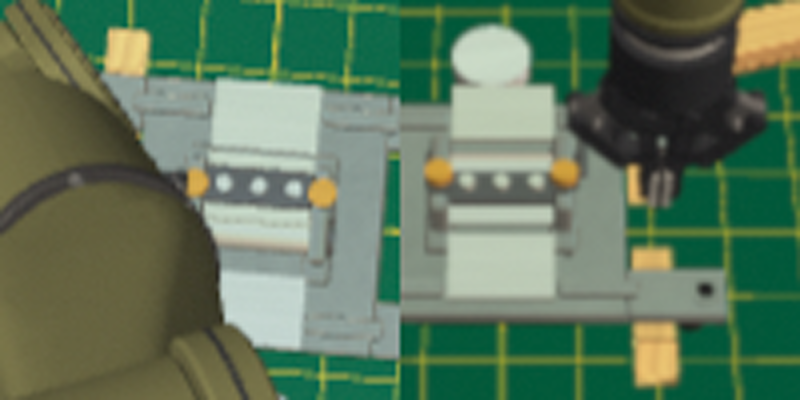

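The scene half shows the closed fingers at about (655,190), in line with the rear-left wedge at (652,255), with clear space around them. I'll descend and push.

Emit:
servo_tool --pt "0 0 0.015 0 0 0 1" --pt "0 0 0.012 0 0 0 1" --pt "0 0 0.004 0 0 0 1" --pt "0 0 0 0 0 0 1" --pt "0 0 0 0 0 0 1"

```text
t: 16.85
eef_pos: [0.6113, 0.1297, 0.0141]
ee_rot: [180.0, -0.0, 175.8]
force: [-0.5, 0.7, 0.3]
width: 0.0
gripper_force: 0.0
```

Emit:
servo_tool --pt "-0.002 0 0 0 0 0 1" --pt "-0.002 0 0 0 0 0 1" --pt "-0.002 0 0 0 0 0 1" --pt "0 0 0 0 0 0 1" --pt "0 0 0 0 0 0 1"

```text
t: 17.35
eef_pos: [0.6174, 0.1292, 0.0144]
ee_rot: [180.0, 0.0, 175.8]
force: [0.5, 0.8, -0.3]
width: 0.0001
gripper_force: 0.0
```

Emit:
servo_tool --pt "-0.001 0 0 0 0 0 1" --pt "-0.001 0 0 0 0 0 1" --pt "-0.001 0 0 0 0 0 1" --pt "0 0 0 0 0 0 1" --pt "0 0 0 0 0 0 1"

```text
t: 17.85
eef_pos: [0.6203, 0.1291, 0.0142]
ee_rot: [180.0, -0.0, 175.8]
force: [-0.2, 0.2, -0.3]
width: -0.0003
gripper_force: 0.0
```

Emit:
servo_tool --pt "-0.001 0 0 0 0 0 1" --pt "-0.001 0 0 0 0 0 1" --pt "0 0 0 0 0 0 1" --pt "0 0 0 0 0 0 1"

```text
t: 18.25
eef_pos: [0.6223, 0.1289, 0.0143]
ee_rot: [180.0, -0.0, 175.8]
force: [-0.7, 0.9, -0.6]
width: -0.0001
gripper_force: 0.0
```

Emit:
servo_tool --pt "-0.001 0 0 0 0 0 1" --pt "-0.001 0 0 0 0 0 1" --pt "0 0 0 0 0 0 1" --pt "0 0 0 0 0 0 1"

```text
t: 18.65
eef_pos: [0.6236, 0.1288, 0.0142]
ee_rot: [-180.0, -0.1, 175.8]
force: [-2.7, 0.5, 1.4]
width: 0.0001
gripper_force: 1.2
```

Emit:
servo_tool --pt "-0.001 0 0 0 0 0 1" --pt "-0.001 0 0 0 0 0 1" --pt "0 0 0 0 0 0 1" --pt "0 0 0 0 0 0 1"

```text
t: 19.05
eef_pos: [0.6249, 0.1287, 0.0141]
ee_rot: [-180.0, -0.1, 175.8]
force: [-5.9, -0.0, 2.8]
width: 0.0002
gripper_force: 2.6
```

Emit:
servo_tool --pt "-0.001 0 0 0 0 0 1" --pt "-0.001 0 0 0 0 0 1" --pt "0 0 0 0 0 0 1" --pt "0 0 0 0 0 0 1"

```text
t: 19.45
eef_pos: [0.6272, 0.1285, 0.0141]
ee_rot: [-180.0, -0.1, 175.8]
force: [-5.1, 0.4, 4.7]
width: -0.0001
gripper_force: 2.6
```

Emit:
servo_tool --pt "-0.001 0 0 0 0 0 1" --pt "-0.001 0 0 0 0 0 1" --pt "-0.001 0 0 0 0 0 1" --pt "-0.001 0 0 0 0 0 1" --pt "-0.001 0 0 0 0 0 1" --pt "-0.001 0 0 0 0 0 1" --pt "0 0 0 0 0 0 1"

```text
t: 20.15
eef_pos: [0.6334, 0.1281, 0.0142]
ee_rot: [-180.0, -0.1, 175.8]
force: [-5.0, 1.0, 3.6]
width: -0.0
gripper_force: 2.6
```

Emit:
servo_tool --pt "-0.001 0 0 0 0 0 1" --pt "-0.001 0 0 0 0 0 1" --pt "-0.001 0 0 0 0 0 1" --pt "-0.001 0 0 0 0 0 1" --pt "0 0 0 0 0 0 1"

```text
t: 20.65
eef_pos: [0.6377, 0.1277, 0.0142]
ee_rot: [-180.0, -0.1, 175.8]
force: [-5.7, -0.2, 3.6]
width: 0.0
gripper_force: 2.5
```

Emit:
servo_tool --pt "-0.001 0 0 0 0 0 1" --pt "-0.001 0 0 0 0 0 1" --pt "0 0 0 0 0 0 1"

```text
t: 20.95
eef_pos: [0.6398, 0.1276, 0.0143]
ee_rot: [-180.0, -0.1, 175.8]
force: [-5.2, 0.0, 3.4]
width: -0.0001
gripper_force: 2.5
```

Emit:
servo_tool --pt "-0.001 0 0 0 0 0 1" --pt "0 0 0 0 0 0 1" --pt "0 0 0 0 0 0 1"

```text
t: 21.25
eef_pos: [0.6405, 0.1275, 0.0142]
ee_rot: [-180.0, -0.1, 175.8]
force: [-6.0, -0.1, 3.8]
width: 0.0
gripper_force: 2.7
```

Emit:
servo_tool --pt "-0.001 0 0 0 0 0 1" --pt "0 0 0 0 0 0 1" --pt "0 0 0 0 0 0 1"

```text
t: 21.55
eef_pos: [0.6412, 0.1275, 0.0142]
ee_rot: [-180.0, -0.1, 175.8]
force: [-6.0, 0.5, 3.8]
width: 0.0005
gripper_force: 3.0
```

Emit:
servo_tool --pt "-0.001 0 0 0 0 0 1" --pt "0 0 0 0 0 0 1" --pt "0 0 0 0 0 0 1"

```text
t: 21.85
eef_pos: [0.6417, 0.1275, 0.0141]
ee_rot: [-180.0, -0.2, 175.8]
force: [-7.4, 0.9, 4.2]
width: 0.0
gripper_force: 3.4
```

Emit:
servo_tool --pt "-0.001 0 0 0 0 0 1" --pt "0 0 0 0 0 0 1" --pt "0 0 0 0 0 0 1"

```text
t: 22.15
eef_pos: [0.6423, 0.1274, 0.0141]
ee_rot: [-180.0, -0.2, 175.8]
force: [-7.8, -0.1, 4.9]
width: 0.0001
gripper_force: 3.8
```

Emit:
servo_tool --pt "-0.001 0 0 0 0 0 1" --pt "0 0 0 0 0 0 1" --pt "0 0 0 0 0 0 1"

```text
t: 22.45
eef_pos: [0.6428, 0.1273, 0.014]
ee_rot: [-179.9, -0.3, 175.8]
force: [-7.7, 0.8, 5.6]
width: 0.0001
gripper_force: 4.3
```

Emit:
servo_tool --pt "-0.001 0 0 0 0 0 1" --pt "0 0 0 0 0 0 1" --pt "0 0 0 0 0 0 1"

```text
t: 22.75
eef_pos: [0.6433, 0.1273, 0.014]
ee_rot: [-179.9, -0.3, 175.8]
force: [-8.5, 1.4, 5.7]
width: 0.0001
gripper_force: 4.6
```

Emit:
servo_tool --pt "-0.001 0 0 0 0 0 1" --pt "0 0 0 0 0 0 1" --pt "0 0 0 0 0 0 1"

```text
t: 23.05
eef_pos: [0.6439, 0.1273, 0.014]
ee_rot: [-179.9, -0.4, 175.8]
force: [-10.3, 0.2, 7.6]
width: -0.0001
gripper_force: 5.1
```

Emit:
servo_tool --pt "-0.001 0 0 0 0 0 1" --pt "0 0 0 0 0 0 1" --pt "0 0 0 0 0 0 1"

```text
t: 23.35
eef_pos: [0.6445, 0.1272, 0.0139]
ee_rot: [-179.9, -0.4, 175.8]
force: [-10.3, -0.2, 7.9]
width: 0.0002
gripper_force: 5.5
```

Emit:
servo_tool --pt "-0.001 0 0 0 0 0 1" --pt "0 0 0 0 0 0 1" --pt "0 0 0 0 0 0 1"

```text
t: 23.65
eef_pos: [0.645, 0.1272, 0.0138]
ee_rot: [-179.9, -0.5, 175.8]
force: [-11.5, 0.2, 8.3]
width: -0.0
gripper_force: 5.8
```

Emit:
servo_tool --pt "0.005 0 0 0 0 0 1" --pt "0.01 0 0 0 0 0 1" --pt "0.005 0 0 0 0 0 1" --pt "0 0 0 0 0 0 1" --pt "0 0 -0.02 0 0 0 1" --pt "0 0 -0.03 0 0 0 1" --pt "0 0 -0.03 0 0 0 1" --pt "0 0 0 0 0 0 1" --pt "0 0 0 0 0 0 1"

```text
t: 24.55
eef_pos: [0.6307, 0.1282, 0.095]
ee_rot: [180.0, 0.2, 175.7]
force: [-0.4, -0.1, -0.2]
width: -0.0003
gripper_force: 0.0
```

Emit:
servo_tool --pt "-0.0245 0.0065 0 0 0 0 1" --pt "-0.0245 0.0065 0 0 0 0 1" --pt "0 0 0 0 0 0 1" --pt "0 0 0.03 0 0 0 1" --pt "0 0 0.017 0 0 0 1" --pt "0 0 0.006 0 0 0 1" --pt "0 0 0 0 0 0 1" --pt "0 0 0 0 0 0 1"

```text
t: 25.35
eef_pos: [0.6794, 0.1379, 0.0418]
ee_rot: [180.0, 0.0, 175.8]
force: [0.0, 0.5, 0.7]
width: 0.0001
gripper_force: 0.0
```

Emit:
servo_tool --pt "0 0 0.002 0 0 0 1" --pt "0 0 0.002 0 0 0 1" --pt "0 0 0 0 0 0 1" --pt "0 0 0 0 0 0 1"

```text
t: 25.75
eef_pos: [0.6792, 0.1378, 0.0375]
ee_rot: [180.0, 0.0, 175.8]
force: [-0.3, -0.9, 0.0]
width: 0.0002
gripper_force: 0.0
```

Emit:
servo_tool --pt "0 0 0.001 0 0 0 1" --pt "0 0 0.001 0 0 0 1" --pt "0 0 0 0 0 0 1" --pt "0 0 0 0 0 0 1"

```text
t: 26.15
eef_pos: [0.6794, 0.1378, 0.0369]
ee_rot: [180.0, 0.0, 175.8]
force: [-2.4, -1.4, 9.5]
width: 0.0002
gripper_force: 4.7
```

Emit:
servo_tool --pt "0 0 0.001 0 0 0 1" --pt "0 0 0 0 0 0 1" --pt "0 0 0 0 0 0 1"

```text
t: 26.45
eef_pos: [0.6794, 0.1379, 0.0368]
ee_rot: [-180.0, 0.1, 175.8]
force: [-4.5, -2.1, 14.3]
width: 0.0003
gripper_force: 7.3
```

Emit:
servo_tool --pt "0 0 -0.001 0 0 0 1" --pt "0 0 0 0 0 0 1" --pt "0 0 0 0 0 0 1"

```text
t: 26.75
eef_pos: [0.6794, 0.1378, 0.0369]
ee_rot: [180.0, 0.0, 175.8]
force: [-2.8, -0.9, 9.6]
width: 0.0001
gripper_force: 4.7
```

Emit:
servo_tool --pt "0 0 -0.001 0 0 0 1" --pt "0 0 0 0 0 0 1" --pt "0 0 0 0 0 0 1"

```text
t: 27.05
eef_pos: [0.6794, 0.1378, 0.037]
ee_rot: [180.0, 0.0, 175.8]
force: [-0.9, -0.8, 5.5]
width: -0.0003
gripper_force: 3.0
```

Emit:
servo_tool --pt "0 0 -0.0005 0 0 0 1" --pt "0 0 0 0 0 0 1" --pt "0 0 0 0 0 0 1"

```text
t: 27.35
eef_pos: [0.6794, 0.1378, 0.037]
ee_rot: [180.0, 0.0, 175.8]
force: [-0.4, 0.0, 4.5]
width: -0.0
gripper_force: 2.3
```

Emit:
servo_tool --pt "0 0 -0.02 0 0 0 1" --pt "0 0 -0.04 0 0 0 1" --pt "0 0 -0.04 0 0 0 1" --pt "0 -0.0375 0 0 0 0 1" --pt "0 -0.0375 0 0 0 0 1" --pt "0 -0.0375 0 0 0 0 1" --pt "0 -0.0375 0 0 0 0 1" --pt "0 -0.0375 0 0 0 0 1" --pt "0 -0.0375 0 0 0 0 1" --pt "0 0 0.04 0 0 0 1" --pt "0 0 0.03 0 0 0 1" --pt "0 0 0.016 0 0 0 1" --pt "0 0 0.008 0 0 0 1" --pt "0 0 0 0 0 0 1" --pt "0 0 0 0 0 0 1"

```text
t: 28.85
eef_pos: [0.6637, -0.0863, 0.0439]
ee_rot: [180.0, 0.1, 175.8]
force: [-1.1, -0.1, -0.3]
width: 0.0001
gripper_force: 0.0
```

Emit:
servo_tool --pt "0 0 0.001 0 0 0 1" --pt "0 0 0.001 0 0 0 1" --pt "0 0 0.001 0 0 0 1" --pt "0 0 0 0 0 0 1" --pt "0 0 0 0 0 0 1"

```text
t: 29.35
eef_pos: [0.6626, -0.0867, 0.0398]
ee_rot: [180.0, 0.0, 175.8]
force: [0.1, 0.0, 0.4]
width: -0.0001
gripper_force: 0.0
```

Emit:
servo_tool --pt "0 0 0.001 0 0 0 1" --pt "0 0 0 0 0 0 1" --pt "0 0 0 0 0 0 1"

```text
t: 29.65
eef_pos: [0.6625, -0.0866, 0.0387]
ee_rot: [180.0, -0.0, 175.8]
force: [-0.2, 0.6, 0.6]
width: -0.0001
gripper_force: 0.0
```

Emit:
servo_tool --pt "0 0 0.001 0 0 0 1" --pt "0 0 0 0 0 0 1" --pt "0 0 0 0 0 0 1"

```text
t: 29.95
eef_pos: [0.6625, -0.0866, 0.0377]
ee_rot: [180.0, -0.0, 175.8]
force: [-0.1, 0.4, 0.2]
width: 0.0005
gripper_force: 0.0
```

Emit:
servo_tool --pt "0 0 0.001 0 0 0 1" --pt "0 0 0 0 0 0 1" --pt "0 0 0 0 0 0 1"

```text
t: 30.25
eef_pos: [0.6627, -0.0867, 0.037]
ee_rot: [180.0, 0.0, 175.8]
force: [-0.5, 0.1, 1.7]
width: 0.0
gripper_force: 0.9
```

Emit:
servo_tool --pt "0 0 0.0005 0 0 0 1" --pt "0 0 0 0 0 0 1" --pt "0 0 0 0 0 0 1"

```text
t: 30.55
eef_pos: [0.6627, -0.0866, 0.0369]
ee_rot: [-180.0, 0.0, 175.8]
force: [-1.0, -0.1, 4.8]
width: 0.0001
gripper_force: 2.6
```

Rear right rose only about 0.3 mm, which puts the tilt at roughly 0.003 to 0.004 rad, inside the limit. I'll lift clear and hand in.

Emit:
servo_tool --pt "0 0 -0.02 0 0 0 1" --pt "0 0 -0.04 0 0 0 1" --pt "0 0 -0.04 0 0 0 1" --pt "0 0 -0.04 0 0 0 1" --pt "0 0 -0.03 0 0 0 1" --pt "0 0 0 0 0 0 1" --pt "0 0 0 0 0 0 1" --pt "0 0 0 0 0 0 1"

```text
t: 31.35
eef_pos: [0.6615, -0.0868, 0.2048]
ee_rot: [-180.0, -0.2, 175.8]
force: [-0.3, -0.1, 0.0]
width: -0.0001
gripper_force: 0.0
```

```bash
python3 -c "
from workcell import workorder
print(workorder.close_job())"
```

```text
the job is handed in; nothing more can be done
None
```

The rear left foot was the loose one: I pushed its wedge in about 21 mm until snug at about 11 N, it then stood firm under a 14 N press, and the job is handed in at 31 s (no verdict returned; tilt only estimated by touch, about 0.003–0.004 rad).

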